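Read a casino chip with a reader wand and hold it on the chip

TASK

Take the reader wand out of its holder and, keeping it upright, gently press its tip on the white centre spot of the green reference chip so that the sprung seat gives a few millimetres for a moment; then set the tip on the white centre spot of the red chip on its sloping stand, with the wand square to the chip's face, and press lightly until the sprung seat is about half way down. Finish while holding the wand there, still and square with that light pressure: do not let go or put it back. Press gently throughout, and leave the blue chip and everything else on the table alone.

Things in the scene. Friction and masses are not known exactly. Their poses are not given: they have to be found in the camera images.
- wand: reader wand, 130 mm long, 90 g (varies): rounded tip 8 mm across, then a white shaft 16 mm across, a black collar 32 mm across and 6 mm thick from 60 to 66 mm above the tip, and an orange square grip 24 x 24 mm from 66 to 130 mm above the tip. Origin at the very tip, z along the wand from tip to grip, x and y square to the grip's flats. It starts standing tip down in the holder, grip up
- wand_tip (a point): very end of the wand's rounded tip (same point as the wand's origin)
- holder: fixed grey block 70 x 70 mm, 65 mm high, with one vertical through hole 21 mm across in its middle; the wand's collar rests on its top, so the wand's tip is 5 mm above the table. Origin at the centre of its underside. Holder and green chip's stand may swap sides
- ref_stand: stand of the green reference chip: fixed black base 90 x 90 x 20 mm with a round metal housing (60 mm across) on top; origin at the centre of its underside on the table, z up. The chip lies level
- ref_spot (a point): centre of the green reference chip's upper face, the middle of its round white spot (16 mm across; the chip is 39 mm across); z axis is the outward normal of the chip's face (straight up), 68 mm above the table when not pressed; it rides on the sprung seat
- ref_seat (a joint): how far the green chip's sprung seat is pushed in along the chip's normal, m: 0 up, 0.012 at the stop; the spring takes about 1.3 N to start, 3.7 N half way (0.006), 6.1 N at the stop
- red_stand: stand of the red chip to be read: fixed black base 90 x 90 x 20 mm with a round metal housing (60 mm across) on top; origin at the centre of its underside on the table, z up. The housing and chip slope: the chip's face looks up and 20 degrees (0.35 rad) off vertical towards the stand's own -x side, which faces roughly towards the robot. The stand's place and yaw vary, and red and blue stands may swap sides
- red_spot (a point): centre of the red chip's upper face, the middle of its round white spot (16 mm across; the chip is 39 mm across); z axis is the outward normal of the chip's face (20 degrees off vertical), about 65 mm above the table when not pressed; it rides on the sprung seat
- red_seat (a joint): how far the red chip's sprung seat is pushed in along the chip's normal, m: 0 up, 0.012 at the stop; the spring takes about 1.3 N to start, 3.7 N half way (0.006), 6.1 N at the stop
- blue_stand: stand of the blue chip, the same shape as the red one, not to be pressed: fixed black base 90 x 90 x 20 mm with a round metal housing (60 mm across) on top; origin at the centre of its underside on the table, z up. The housing and chip slope: the chip's face looks up and 20 degrees (0.35 rad) off vertical towards the stand's own -x side, which faces roughly towards the robot. The stand's place and yaw vary, and red and blue stands may swap sides
- blue_seat (a joint): how far the blue chip's sprung seat is pushed in along the chip's normal, m: 0 up, 0.012 at the stop; the spring takes about 1.3 N to start, 3.7 N half way (0.006), 6.1 N at the stop
- red_stack: loose bystander: stack of red chips 39 mm across, 42 mm high; origin under its centre
- black_stack: loose bystander: stack of black chips 39 mm across, 32 mm high; origin under its centre
- dealer_button: loose bystander: white disc 72 mm across, 16 mm thick; origin under its centre
- card_box: loose bystander: red card box 64 x 90 x 20 mm; origin under its centre
- bottle: loose bystander: blue bottle 70 mm across, 165 mm high; origin under its centre
- mug: loose bystander: white mug 80 mm across, 80 mm high, handle at its +y; origin under its centre
There are look-alikes about, which are no part of the job. Of the things that look like the wand, the smallest one is meant. What is shaped like the holder but brown is not meant.

How it is judged:
On the way:
1. the held, upright wand's tip presses the green reference chip on its white spot (value of joint ref_seat above 0.0015 m and contact force between wand and ref_stand above 0.8 N and distance between wand_tip and ref_spot below 0.01 m and angle between wand's own z axis and vertical below 0.17 rad and contact force between the fingers and wand above 1 N and contact force between wand and holder below 0.05 N), for 0.1 s.
At the end, for the whole second after the job is handed in: The gripped wand is still, its tip within 10 mm of the centre of the red chip's white spot, its axis within 0.15 rad of the chip's normal, the red seat pushed in 2 to 10.5 mm by the wand alone with 1 to 9 N; the wand is clear of the holder (value of joint red_seat between 0.002 and 0.0105 m and contact force between wand and red_stand between 1 and 9 N and distance between wand_tip and red_spot below 0.01 m and angle between the z axis of wand and the z axis of red_spot, either way round below 0.15 rad and contact force between each of the arm, the fingers and red_stand below 0.1 N and linear speed of wand below 0.02 m/s and contact force between the fingers and wand above 1 N and contact force between wand and holder below 0.05 N); the arm keeps its last pose, push and grip.
It fails at once if a chip is pressed hard (over 20 N) (contact force between anything else and ref_stand above 20 N or contact force between anything else and red_stand above 20 N).
It fails at once if the blue chip is pressed (value of joint blue_seat above 0.002 m).
It fails at once if a bystander is pushed or tipped (distance of any of red_stack, black_stack, dealer_button, card_box, bottle, mug from where it was at the start of the episode above 0.02 m or angle between any of red_stack, black_stack, dealer_button, card_box, bottle, mug's own z axis and vertical above 0.3 rad).
It also fails if it takes over 46 s, if anything falls off the work surface, if the arm or the gripper's body presses on something with over 40 N, if the wrist force passes 120 N, or if a joint passes its speed limit or range.

ROBOT

A 7-joint arm with a two-finger parallel gripper is mounted at the origin on the work surface. World frame = base frame: x ahead of the robot, y to its left, z up, the work surface at z = 0. Lengths are in m, angles in rad, forces in N, time in s.
With the tool pointing down it reaches from about 0.425 to 0.925 m from the base axis. Payload 6.8 kg.
Tool frame: the origin (TCP) lies at the very end of the fingers, on their centre line; the grasp point (between the pads) lies 19 mm behind it; z points along the fingers, y is the line along which they close (so a half turn about z gives the same grasp; the last joint's range is limited). The gripper opens to 85 mm and grips with 20 to 120 N. Pads are 22 mm wide; open, the fingers measure 114 mm over their backs; the gripper's body (76 mm by 85 mm) begins 54 mm behind the grasp point. The pads swing forward as they close: fully open they stand 13 mm farther back than shut.
Start: joints at [-1.241, 0.477, 0.022, 1.555, -0.011, 1.109, -0.083], TCP at [0.286, 0.611, 0.231] pointing down, gripper open.
Joint ranges: [-2.96, 2.96], [-0.34, 2.1], [-1.41, 1.46], [0.24, 2.44], [-1.37, 4.51], [0.17, 1.92], [-2.96, 2.96]. Speed limits (rad/s): [2.39, 2.39, 3.14, 3.14, 3.14, 3.14, 3.14].

INTERFACE

Orientations are given as a unit quaternion [w, x, y, z].
In Python, from station import telemetry, viewer, job, search_frame, cut_out gives the robot as it stands. The module is installed in compiled form; this text tells all that it offers.
- The arm moves only by the shell command python3 -m crank 'ROWS' [FORCE]. ROWS is JSON, a list of rows, each an object with "delta_rot": the turn, a rotation vector about the tool's x, y, z in degrees, a list of three; "xyz": the shift along the tool's x, y, z in m, a list of three; "fingers": the gripper command: -1 is fully open, 1 is shut, values between are in proportion. In form: [{"delta_rot": [ax, ay, az], "xyz": [dx, dy, dz], "fingers": fingers}, ...]. A call has 1 to 10 rows; each row is the pose to reach, as a shift and turn from the pose commanded when the call began, along the tool's axes at that moment; what a row does not reach only later rows make up. A row lasts 1/10 s, in which the tool goes at most 50 mm and 8.59 degrees, less where a joint would pass 70% of its speed; a pose out of reach is approached as far as the arm can. A call with a gripper value outside its range is refused whole. The fingers move at their own pace and stop on an object; FORCE is the grip in N (left out, the last holds). Time passes only in rows, so rows that repeat a pose let the fingers close. It gives the time, the measured TCP pose, the force, the opening and the grip force at its end, in the units of the state.
- telemetry.get_obs(): the state, without advancing time (a new reading comes with each control period).
- viewer.read_camera(name): name is "side" or "top" or "wrist"; returns a dict with "img" (384x512x3 uint8, red, green, blue), "fx", "fy", "cx", "cy" (pixels), "origin" and "rotation" of the camera in the world. Camera axes: x right, y up, looking along -z (the intrinsics and any distortion apply to the point x, -y, -z); pixel columns grow to the right and rows downward; lengths in m; the calibration is good to about 2 mm. A picture is of the moment at which its call begins. There is no depth.
- job.hand_in(): hands the job in; it is judged then, once.
Trained networks look in the newest picture that a camera, given by its name, has taken for a name from the list of things; names that differ only in an ending like _2 or _b are one class to them, and where a whole thing is asked for, a point or a joint stands for the part that bears it (a point fixed in the world has none). Each returns a list of dicts, best first, with "score" (0 to 1); they miss things now and then, are a little off and sometimes report something else, mostly with a low value. They report only what shows in the picture. A call takes as long as a camera call. They do not tell look-alikes from the thing itself.
- search_frame(camera, thing): "pixel" ([column, row] in pixels, amid what is visible of it).
- cut_out(camera, thing): "pixels" (384x512 bool, what is visible of it) and "pixel" ([column, row] in pixels, amid what is visible of it).
The state is a dict: "t": time; "q": joint angles; "joint_vel": joint speeds; "joint_torque": joint torques, N m; "eef_pos": TCP position; "tool_rot": TCP orientation; "contact_force": force on the tool from outside, world axes, zero at the start; "torque": the same for the moment, N m; "gripper_width": opening from 0.0 (shut) to 1.0 (fully open); "grasp_force": force on a finger pad.
Only numpy, scipy, OpenCV 4.12 (cv2) and the standard library are available. Lean on these libraries where they do the work, as an engineer would, in place of code of your own. Each camera call takes 0.05 s, during which the arm holds its last target. There are 200 camera calls.

## Working session

There is one attempt and no reset: what is moved stays moved. The work goes in short steps, Python scripts to look and compute and a shell command to move; the robot and the scene stay as the last step left them, time stands still between calls to the robot, and variables do not carry over. Pictures are saved under pics/ and viewed, at most 13 in all, crops included, and the job is handed in when it is done.

```bash
mkdir -p pics; cat > h.py <<'E'
import numpy as np, cv2
from station import telemetry, viewer, job, search_frame, cut_out
from scipy.spatial.transform import Rotation as R
def ray(c,px):
    d=np.array([(px[0]-c['cx'])/c['fx'],-(px[1]-c['cy'])/c['fy'],-1.0])
    return np.array(c['origin']),np.array(c['rotation']).reshape(3,3)@d
def atz(c,px,z):
    o,d=ray(c,px); return o+d*(z-o[2])/d[2]
def proj(c,p):
    v=np.array(c['rotation']).reshape(3,3).T@(np.array(p)-np.array(c['origin']))
    return np.array([c['cx']+c['fx']*v[0]/-v[2], c['cy']+c['fy']*v[1]/v[2]])
def tri(c1,p1,c2,p2):
    o1,d1=ray(c1,p1);o2,d2=ray(c2,p2);d1/=np.linalg.norm(d1);d2/=np.linalg.norm(d2)
    s=np.linalg.lstsq(np.c_[d1,-d2],o2-o1,rcond=None)[0]
    a,b=o1+s[0]*d1,o2+s[1]*d2
    return (a+b)/2,np.linalg.norm(a-b)
def toolpose():
    o=telemetry.get_obs(); q=o['tool_rot']; return np.array(o['eef_pos']),R.from_quat([q[1],q[2],q[3],q[0]]),o
E
python3 - <<'E'
from h import *
C={}
for n in('top','side'):
    c=viewer.read_camera(n);C[n]=c
    print(n,[k for k in c],c['fx'],c['cx'],c['cy'],np.round(c['origin'],3),np.round(c['rotation'],3).tolist())
    for k in('wand','holder','ref_spot','red_spot','red_stand','blue_stand','ref_stand'):
        print(k,[(np.round(d['pixel']).tolist(),round(d['score'],2)) for d in search_frame(n,k)])
    cv2.imwrite(f'pics/{n}0.png',cv2.resize(c['img'][:,:,::-1],(800,600)))
p,r,o=toolpose();print(p,r.as_matrix().round(3).tolist(),o)
E
```

```text
top ['img', 'fx', 'fy', 'cx', 'cy', 'origin', 'rotation'] 497.27845078497467 257.1179893646056 194.89005163899148 [0.46  0.012 1.659] [0.717, 0.017, -0.021, -0.696]
wand [([168.0, 243.0], 0.72), ([154.0, 213.0], 0.51), ([398.0, 173.0], 0.5)]
holder [([164.0, 213.0], 0.64)]
ref_spot [([356.0, 214.0], 0.6)]
red_spot [([297.0, 183.0], 0.61)]
red_stand [([291.0, 180.0], 0.58)]
blue_stand [([224.0, 190.0], 0.57), ([295.0, 183.0], 0.33)]
ref_stand [([356.0, 219.0], 0.67)]
side ['img', 'fx', 'fy', 'cx', 'cy', 'origin', 'rotation'] 467.5395938550812 252.78965759236047 189.82607838417732 [-0.138 -0.651  0.988] [0.842, 0.357, -0.151, -0.375]
wand [([157.0, 145.0], 0.72), ([139.0, 158.0], 0.71), ([134.0, 125.0], 0.58)]
holder [([112.0, 170.0], 0.91), ([162.0, 161.0], 0.7)]
ref_spot [([328.0, 266.0], 0.73)]
red_spot [([297.0, 203.0], 0.75), ([199.0, 216.0], 0.15)]
red_stand [([292.0, 211.0], 0.72)]
blue_stand [([229.0, 185.0], 0.9)]
ref_stand [([325.0, 276.0], 0.68), ([162.0, 159.0], 0.55)]
[0.28619034 0.61136591 0.23135535] [[-0.906, 0.424, 0.0], [0.424, 0.906, 0.0], [0.0, 0.0, -1.0]] {'t': 0.8, 'q': array([-1.24107608,  0.47694575,  0.02240957,  1.55537435, -0.01149885,
        1.10929328, -0.08305766]), 'joint_vel': array([ 0.00085615,  0.0014961 , -0.00070982, -0.0015829 , -0.00108034,
       -0.00126651, -0.00144268]), 'joint_torque': array([-2.28335179e-03, -5.96249521e+01,  1.60531495e+00, -2.81533688e+01,
        1.24062898e-02,  1.52292196e-03, -1.02297699e-05]), 'eef_pos': array([0.28619034, 0.61136591, 0.23135535]), 'tool_rot': array([2.57597223e-06, 2.17159296e-01, 9.76136178e-01, 5.41423352e-05]), 'contact_force': array([-0.69733616, -0.25933481, -0.28978469]), 'torque': array([ 0.07884411, -0.00473537,  0.01421073]), 'grasp_force': 0.0, 'gripper_width': 0.9987393083306336}
```

View pics/top0.png

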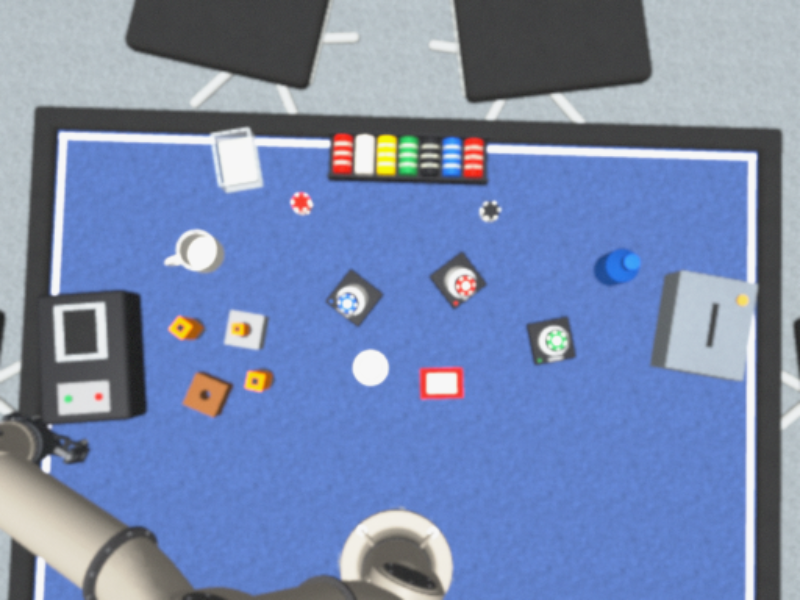

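View pics/side0.png

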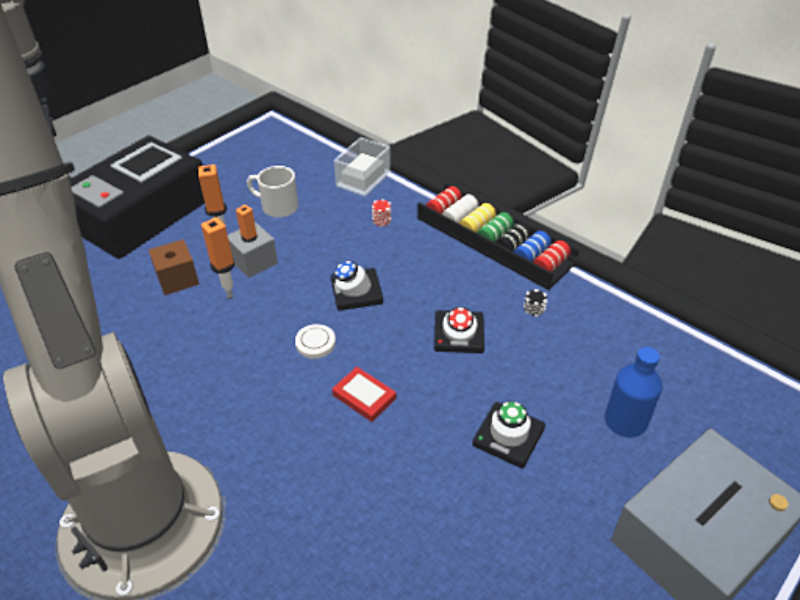

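Three orange-gripped wands show. In the top view (800-px scale) they are at A (185,327), B (240,328) in the grey holder, and C (258,380). In the side view the same three are at A (210,190), B (246,223) and C (217,245). The smallest is B, in the grey holder; the brown block at (207,394) isn't meant. Red stand is at top (460,283), blue at (352,298), green at (552,342). Next I'll measure and take a close crop.

```bash
python3 - <<'E'
s=open('h.py').read()
s=s.replace("np.array(c['rotation']).reshape(3,3)","rotm(c)")
s=s.replace("def ray","def rotm(c):\n    q=c['rotation']\n    return R.from_quat([q[1],q[2],q[3],q[0]]).as_matrix()\ndef ray",1)
open('h.py','w').write(s)
E
python3 - <<'E'
from h import *
t=viewer.read_camera('top');s=viewer.read_camera('side')
k=512/800
for n,p in dict(A=(185,327),B=(240,328),C=(258,380)).items():
    print(n,atz(t,np.array(p)*k,.135).round(3))
# orange masks
for n,c in(('top',t),('side',s)):
    hsv=cv2.cvtColor(c['img'],cv2.COLOR_RGB2HSV)
    m=cv2.inRange(hsv,(8,150,120),(20,255,255))
    nn,l,st,ce=cv2.connectedComponentsWithStats(m)
    print(n,[(st[i].tolist(),ce[i].round(1).tolist()) for i in range(1,nn) if st[i,4]>25])
def cen(c,n,lo,hi,near):
    pass
for k_,z in(('red_spot',.065),('ref_spot',.068),('red_stand',.03),('blue_stand',.03),('holder',.065)):
    a=search_frame('top',k_);b=search_frame('side',k_)
    for x in a[:1]:
        print(k_,'top@z',atz(t,x['pixel'],z).round(3))
        for y in b[:2]: print('  tri',[np.round(v,3) for v in tri(t,x['pixel'],s,y['pixel'])],'side@z',atz(s,y['pixel'],z).round(3))
a=cv2.resize(t['img'][180:275,95:245,::-1],None,fx=5,fy=5,interpolation=cv2.INTER_CUBIC)
cv2.imwrite('pics/crop1.png',a)
b=cv2.resize(s['img'][100:210,90:240,::-1],None,fx=5,fy=5,interpolation=cv2.INTER_CUBIC)
cv2.imwrite('pics/crop2.png',b)
E
```

```text
A [0.485 0.427 0.135]
B [0.486 0.319 0.135]
C [0.386 0.28  0.135]
top [([113, 203, 16, 14, 91], [122.5, 209.8]), ([161, 238, 13, 12, 54], [169.4, 242.1]), ([119, 240, 27, 25, 401], [132.1, 251.9])]
side [([127, 106, 16, 30, 324], [134.4, 120.2]), ([151, 131, 13, 22, 181], [157.2, 141.9]), ([129, 139, 20, 33, 401], [138.9, 155.6]), ([96, 154, 27, 19, 56], [108.1, 160.8])]
red_spot top@z [ 0.584 -0.121  0.065]
  tri [array([ 0.588, -0.126,  0.057]), np.float64(0.011)] side@z [ 0.586 -0.134  0.065]
ref_spot top@z [ 0.483 -0.307  0.068]
  tri [array([ 0.485, -0.313,  0.05 ]), np.float64(0.005)] side@z [ 0.475 -0.321  0.068]
  tri [array([ 0.406, -0.196,  0.346]), np.float64(0.183)] side@z [0.524 0.065 0.068]
red_stand top@z [ 0.604 -0.11   0.03 ]
  tri [array([ 0.605, -0.11 ,  0.002]), np.float64(0.006)] side@z [ 0.581 -0.123  0.03 ]
blue_stand top@z [0.566 0.106 0.03 ]
  tri [array([ 0.567,  0.109, -0.003]), np.float64(0.004)] side@z [0.542 0.085 0.03 ]
  tri [array([ 0.632,  0.026, -0.073]), np.float64(0.208)] side@z [ 0.611 -0.117  0.03 ]
holder top@z [0.348 0.396 0.065]
  tri [array([0.348, 0.402, 0.035]), np.float64(0.005)] side@z [0.334 0.366 0.065]
  tri [array([0.405, 0.338, 0.075]), np.float64(0.155)] side@z [0.456 0.28  0.065]
```

View pics/crop1.png

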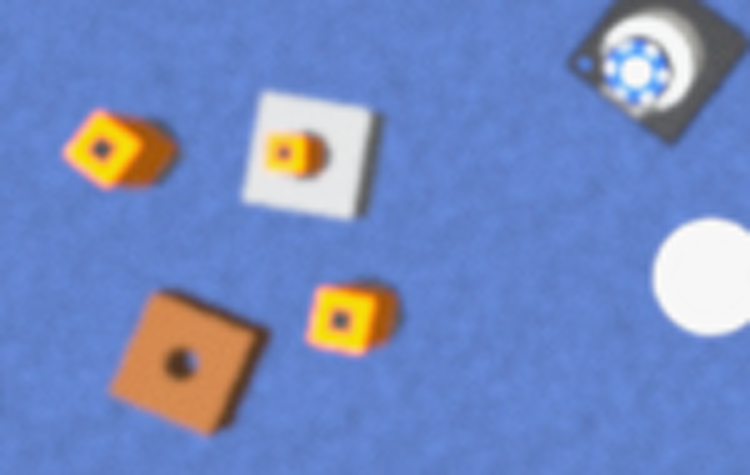

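View pics/crop2.png

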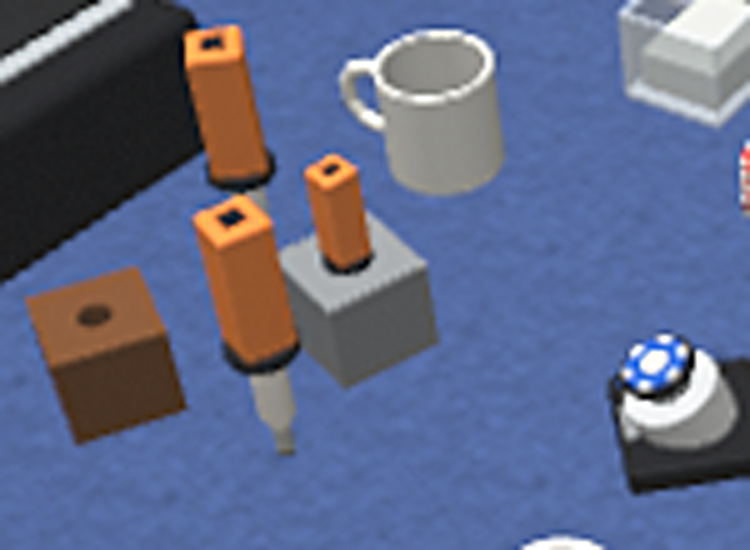

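Wand B at crop1 (284,153) stands in the grey holder with its collar on the top face, and its grip is clearly smaller than those of A (102,150) and C (341,320). B is the target. Next: triangulate it and plan the reach.

```bash
python3 - <<'E'
from h import *
t=viewer.read_camera('top');s=viewer.read_camera('side')
T=lambda x,y:np.array([95+(x+.5)/5-.5,180+(y+.5)/5-.5])
S=lambda x,y:np.array([90+(x+.5)/5-.5,100+(y+.5)/5-.5])
for n,a,b in(('A',(102,150),(213,43)),('B',(284,153),(332,170)),('C',(341,320),(232,216))):
    print(n,[np.round(v,4) for v in tri(t,T(*a),s,S(*b))])
print('B top@.135',atz(t,T(284,153),.135).round(4),'side',atz(s,S(332,170),.135).round(4))
h=[atz(t,T(*c),.065)[:2] for c in((262,92),(374,107),(355,218),(243,202))]
print('holder',np.round(h,3).tolist(),np.mean(h,0).round(4),[np.degrees(np.arctan2(*(h[(i+1)%4]-h[i])[::-1])).round(1) for i in range(4)], [np.linalg.norm(h[(i+1)%4]-h[i]).round(3) for i in range(4)])
g=[atz(t,T(*c),.135)[:2] for c in((268,130),(307,136),(305,177),(264,172))]
print('grip yaw',[np.degrees(np.arctan2(*(g[(i+1)%4]-g[i])[::-1])).round(1) for i in range(4)])
# wrist view now?
p,r,o=toolpose()
w=viewer.read_camera('wrist')
print('wrist cam in tool', (r.inv().apply(np.array(w['origin'])-p)).round(3), (r.as_matrix().T@rotm(w)).round(3).tolist(),w['fx'])
E
```

```text
A [array([0.4838, 0.4235, 0.1811]), np.float64(0.0018)]
B [array([0.4861, 0.3255, 0.1333]), np.float64(0.0019)]
C [array([0.3873, 0.2781, 0.1825]), np.float64(0.0008)]
B top@.135 [0.4853 0.3258 0.135 ] side [0.4855 0.3228 0.135 ]
holder [[0.525, 0.356], [0.518, 0.284], [0.446, 0.293], [0.454, 0.365]] [0.4858 0.3245] [np.float64(-95.9), np.float64(172.5), np.float64(83.6), np.float64(-7.4)] [np.float64(0.072), np.float64(0.072), np.float64(0.072), np.float64(0.071)]
grip yaw [np.float64(-97.0), np.float64(179.5), np.float64(84.7), np.float64(-3.1)]
wrist cam in tool [ 0.071 -0.001 -0.142] [[0.0, 0.96, 0.279], [1.0, -0.001, 0.001], [0.001, 0.279, -0.96]] 277.97551252032287
```

```bash
python3 -m crank '[{"delta_rot":[0,0,-6],"xyz":[-0.08,-0.045,-0.01],"fingers":-0.3},{"delta_rot":[0,0,-10],"xyz":[-0.12,-0.07,-0.01],"fingers":-0.3},{"delta_rot":[0,0,-14],"xyz":[-0.17,-0.10,-0.01],"fingers":-0.3},{"delta_rot":[0,0,-19],"xyz":[-0.22,-0.13,-0.01],"fingers":-0.3},{"delta_rot":[0,0,-19],"xyz":[-0.26,-0.15,-0.01],"fingers":-0.3},{"delta_rot":[0,0,-19],"xyz":[-0.29,-0.17,-0.01],"fingers":-0.3},{"delta_rot":[0,0,-19],"xyz":[-0.302,-0.175,-0.01],"fingers":-0.3},{"delta_rot":[0,0,-19],"xyz":[-0.302,-0.175,-0.01],"fingers":-0.3},{"delta_rot":[0,0,-19],"xyz":[-0.302,-0.175,-0.01],"fingers":-0.3},{"delta_rot":[0,0,-19],"xyz":[-0.302,-0.175,-0.01],"fingers":-0.3}]' 
python3 - <<'E'
from h import *
w=viewer.read_camera('wrist')
p,r,o=toolpose();print(p,r.as_matrix().round(3).tolist(),o['q'].round(2),o['gripper_width'],o['t'],o['contact_force'])
print('exp grip top px',proj(w,(.4857,.3245,.135)), 'hold',proj(w,(.4857,.3245,.065)))
cv2.imwrite('pics/wrist1.png',cv2.resize(w['img'][:,:,::-1],(800,600)))
E
```

```text
t: 2.55
eef_pos: [0.4847, 0.3261, 0.2413]
tool_rot: [-0.0, 0.052, 0.999, 0.0]
contact_force: [-0.3, 0.6, 0.4]
gripper_width: 0.648
grasp_force: 0.0
[0.48440031 0.32645939 0.24125214] [[-0.995, 0.103, -0.001], [0.103, 0.995, 0.001], [0.001, 0.001, -1.0]] [-0.74  0.32  0.06  1.77 -0.02  1.05  0.79] 0.6506862064456727 2.6 [-0.16753942  0.3607941  -1.61120164]
exp grip top px [253.39109184 193.68763485] hold [253.50590853 177.01433282]
```

View pics/wrist1.png

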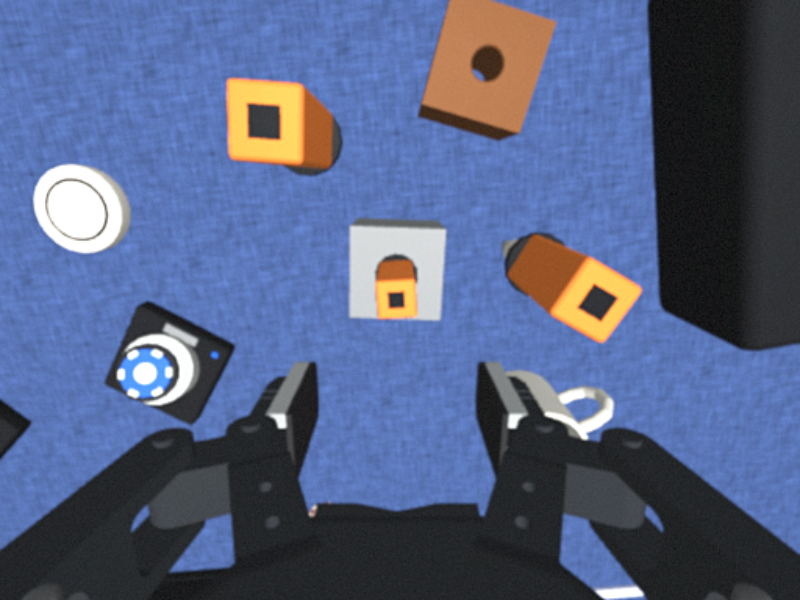

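The wrist view puts B's grip top at (396,299) of 800, within 2 px of the estimate, and square to the fingers. A (598,302) and C (265,122) are clear of the fingers. Going down to grasp.

```bash
python3 -m crank '[{"delta_rot":[0,0,0],"xyz":[0,-0.002,0.05],"fingers":-0.3},{"delta_rot":[0,0,0],"xyz":[0,-0.002,0.09],"fingers":-0.3},{"delta_rot":[0,0,0],"xyz":[0,-0.002,0.125],"fingers":-0.3},{"delta_rot":[0,0,0],"xyz":[0,-0.002,0.15],"fingers":-0.3},{"delta_rot":[0,0,0],"xyz":[0,-0.002,0.156],"fingers":-0.3},{"delta_rot":[0,0,0],"xyz":[0,-0.002,0.156],"fingers":0},{"delta_rot":[0,0,0],"xyz":[0,-0.002,0.156],"fingers":0.5},{"delta_rot":[0,0,0],"xyz":[0,-0.002,0.156],"fingers":1},{"delta_rot":[0,0,0],"xyz":[0,-0.002,0.156],"fingers":1},{"delta_rot":[0,0,0],"xyz":[0,-0.002,0.156],"fingers":1}]' 40
python3 -m crank '[{"delta_rot":[0,0,0],"xyz":[0,0,0],"fingers":1},{"delta_rot":[0,0,0],"xyz":[0,0,0],"fingers":1},{"delta_rot":[0,0,0],"xyz":[0,0,0],"fingers":1}]'
```

```text
t: 3.6
eef_pos: [0.4861, 0.3239, 0.0869]
tool_rot: [0.001, 0.053, 0.999, 0.001]
contact_force: [-1.0, 0.9, 6.6]
gripper_width: 0.276
grasp_force: 42.2
t: 3.9
eef_pos: [0.4862, 0.3239, 0.0869]
tool_rot: [0.001, 0.053, 0.999, 0.001]
contact_force: [-0.4, 1.1, 6.5]
gripper_width: 0.276
grasp_force: 42.2
```

```bash
python3 -m crank '[{"delta_rot":[0,0,0],"xyz":[0,0,-0.015],"fingers":1},{"delta_rot":[0,0,0],"xyz":[0,0,-0.04],"fingers":1},{"delta_rot":[0,0,0],"xyz":[0,0,-0.07],"fingers":1},{"delta_rot":[0,0,0],"xyz":[0,0,-0.11],"fingers":1},{"delta_rot":[0,0,0],"xyz":[0,0,-0.15],"fingers":1},{"delta_rot":[0,0,0],"xyz":[0,0,-0.15],"fingers":1}]'
python3 - <<'E'
from h import *
C={n:viewer.read_camera(n) for n in('top','side','wrist')}
p,r,o=toolpose();print(p,r.as_matrix().round(4).tolist(),o['gripper_width'],o['grasp_force'],o['t'],o['contact_force'])
# green & red spots: white blob close to chip colour
k=3
s=C['side']['img'];t=C['top']['img']
a=np.vstack([np.hstack([cv2.resize(i[y-32:y+32,x-33:x+33,::-1],None,fx=6,fy=6,interpolation=cv2.INTER_CUBIC) for x,y in xs]) [:300] if 0 else np.hstack([cv2.resize(i[y-25:y+25,x-33:x+33,::-1],None,fx=6,fy=6,interpolation=cv2.INTER_CUBIC) for x,y in xs]) for i,xs in((t,((294,181),(354,218))),(s,((294,206),(327,270))))])
cv2.imwrite('pics/spots.png',a);print(a.shape)
tip=p+r.apply([0,0,.08]);print('tip exp',tip,proj(C['side'],tip),'collar',proj(C['side'],p+r.apply([0,0,.017])),'top',proj(C['side'],p+r.apply([0,0,-.05])))
cv2.imwrite('pics/wand.png',cv2.resize(s[60:200,80:240,::-1],None,fx=5,fy=4.2857,interpolation=cv2.INTER_CUBIC))
E
```

```text
t: 4.5
eef_pos: [0.4881, 0.3244, 0.2424]
tool_rot: [0.004, 0.053, 0.999, 0.004]
contact_force: [1.1, 1.0, -0.1]
gripper_width: 0.279
grasp_force: 41.5
[0.48489375 0.32227885 0.23548773] [[-0.9943, 0.1062, -0.0002], [0.1062, 0.9943, -0.0003], [0.0002, -0.0003, -1.0]] 0.27315643015939817 41.539583802223206 4.65 [-0.36889111 -0.78030611 -1.48601235]
(600, 792, 3)
tip exp [0.48487719 0.32225789 0.15548774] [154.87093002 128.23259733] collar [151.34986755 110.46812173] top [147.341923    90.24722718]
```

View pics/spots.png

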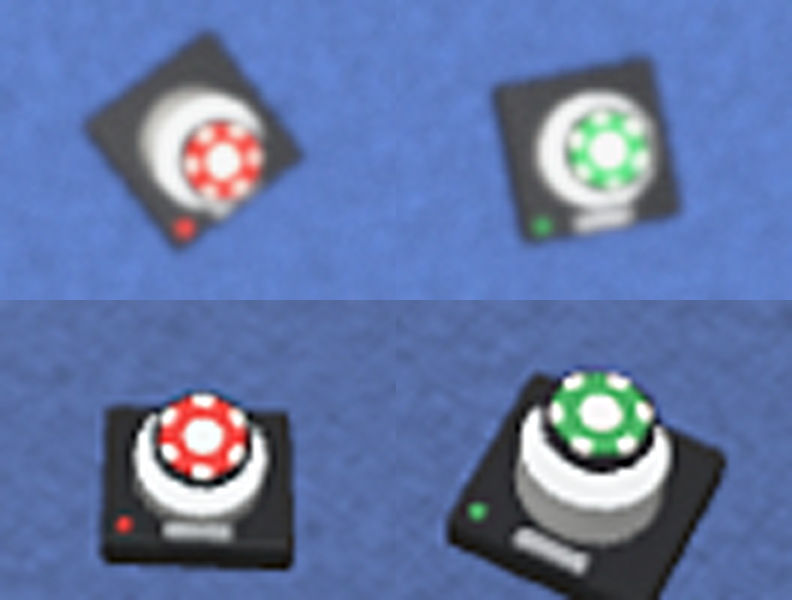

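Red spot is at top-crop (222,159) and side-crop (202,136). Green spot is at top-crop (211,151) and side-crop (204,112). Both stands' base corners are visible, and the red stand's label edge marks its -x side.

```bash
cat >> h.py <<'E'
def up(x,y,x0,y0,k=6): return np.array([x0+(x+.5)/k-.5,y0+(y+.5)/k-.5])
E
python3 - <<'E'
from h import *
t=viewer.read_camera('top');s=viewer.read_camera('side')
for n,a,b,z in(('red',up(222,159,261,156),up(202,136,261,181),.065),('ref',up(211,151,321,193),up(204,112,294,245),.068)):
    print(n,[np.round(v,4) for v in tri(t,a,s,b)],'top@',atz(t,a,z).round(4),'side@',atz(s,b,z).round(4))
B=[atz(t,up(x,y,261,156),.02)[:2] for x,y in((208,32),(302,155),(180,250),(86,127))]
B=np.array(B);c=B.mean(0);m=(B[1]+B[2])/2-(B[0]+B[3])/2
print('red base',c.round(4),np.linalg.norm(B-np.roll(B,1,0),axis=1).round(3),'-x dir az',np.degrees(np.arctan2(m[1],m[0])))
G=np.array([atz(t,up(x,y,321,193),.02)[:2] for x,y in((652-396,58),(680-396,213),(525-396,242),(496-396,88))])
print('ref base',G.mean(0).round(4),np.linalg.norm(G-np.roll(G,1,0),axis=1).round(3))
# side base corners of red
Bs=np.array([atz(s,up(x,y,261,181),.02)[:2] for x,y in((104,107),(289,112),(293,243),(103,258))])
print('side red',Bs.round(3).tolist())
E
```

```text
red [array([ 0.5908, -0.1254,  0.0616]), np.float64(0.0004)] top@ [ 0.5907 -0.1253  0.065 ] side@ [ 0.5879 -0.1273  0.065 ]
ref [array([ 0.4819, -0.3146,  0.0668]), np.float64(0.0007)] top@ [ 0.4816 -0.3141  0.068 ] side@ [ 0.4813 -0.3153  0.068 ]
red base [ 0.6039 -0.1135] [0.086 0.085 0.085 0.085] -x dir az -141.1175658741367
ref base [ 0.4824 -0.3136] [0.088 0.086 0.087 0.086]
side red [[0.607, -0.054], [0.664, -0.123], [0.598, -0.176], [0.532, -0.116]]
```

View pics/wand.png

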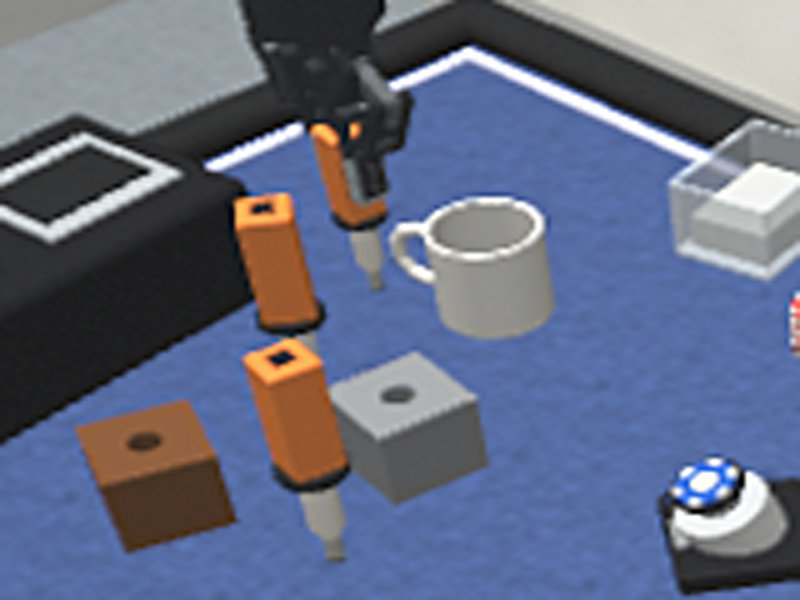

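```bash
python3 -m crank '[{"delta_rot":[0,0,0],"xyz":[-0.002,-0.02,0],"fingers":1},{"delta_rot":[0,0,0],"xyz":[-0.006,-0.06,0],"fingers":1},{"delta_rot":[0,0,0],"xyz":[-0.011,-0.105,0],"fingers":1},{"delta_rot":[0,0,0],"xyz":[-0.015,-0.15,0],"fingers":1},{"delta_rot":[0,0,0],"xyz":[-0.02,-0.195,0],"fingers":1},{"delta_rot":[0,0,0],"xyz":[-0.025,-0.24,0],"fingers":1},{"delta_rot":[0,0,0],"xyz":[-0.029,-0.285,0],"fingers":1},{"delta_rot":[0,0,0],"xyz":[-0.034,-0.33,0],"fingers":1},{"delta_rot":[0,0,0],"xyz":[-0.038,-0.375,0],"fingers":1},{"delta_rot":[0,0,0],"xyz":[-0.043,-0.42,0],"fingers":1}]'
python3 -m crank '[{"delta_rot":[0,0,0],"xyz":[-0.005,-0.045,0],"fingers":1},{"delta_rot":[0,0,0],"xyz":[-0.010,-0.09,0],"fingers":1},{"delta_rot":[0,0,0],"xyz":[-0.014,-0.135,0],"fingers":1},{"delta_rot":[0,0,0],"xyz":[-0.019,-0.175,0],"fingers":1},{"delta_rot":[0,0,0],"xyz":[-0.022,-0.205,0],"fingers":1},{"delta_rot":[0,0,0],"xyz":[-0.022,-0.213,0.01],"fingers":1},{"delta_rot":[0,0,0],"xyz":[-0.022,-0.213,0.03],"fingers":1},{"delta_rot":[0,0,0],"xyz":[-0.022,-0.213,0.04],"fingers":1},{"delta_rot":[0,0,0],"xyz":[-0.022,-0.213,0.04],"fingers":1},{"delta_rot":[0,0,0],"xyz":[-0.022,-0.213,0.04],"fingers":1}]'
python3 - <<'E'
from h import *
C={n:viewer.read_camera(n) for n in('top','side','wrist')}
p,r,o=toolpose();print(p.round(4),r.as_matrix().round(4).tolist(),o['q'].round(2),o['grasp_force'],o['t'],o['contact_force'])
s=C['side']
tip=p+r.apply([0,0,.08]);print('tip',tip.round(4),'side',proj(s,tip),'wrist',proj(C['wrist'],tip),'spot wrist',proj(C['wrist'],[.4817,-.3143,.068]))
a=cv2.resize(s['img'][200:300,277:377,::-1],(400,400),interpolation=cv2.INTER_CUBIC)
b=cv2.resize(C['wrist']['img'][100:300,156:356,::-1],(400,400),interpolation=cv2.INTER_CUBIC)
cv2.imwrite('pics/green1.png',np.hstack([a,b]))
E
```

```text
t: 5.75
eef_pos: [0.4817, -0.102, 0.2345]
tool_rot: [-0.001, 0.054, 0.999, -0.0]
contact_force: [0.9, 0.4, -0.8]
gripper_width: 0.273
grasp_force: 41.5
t: 6.75
eef_pos: [0.4827, -0.3128, 0.1952]
tool_rot: [-0.0, 0.053, 0.999, 0.0]
contact_force: [-0.6, -0.1, -0.6]
gripper_width: 0.276
grasp_force: 41.5
[ 0.4833 -0.3134  0.1961] [[-0.9944, 0.1054, 0.0013], [0.1054, 0.9944, -0.0004], [-0.0013, -0.0002, -1.0]] [ 0.14  0.37  0.42  1.86 -0.18  0.95  2.1 ] 41.48167312145233 6.9 [ 0.28503472  0.12349064 -0.99918586]
tip [ 0.4834 -0.3134  0.1161] side [329.45437705 249.88697483] wrist [255.07765302 201.17514803] spot wrist [253.86384418 184.93920567]
```

View pics/green1.png

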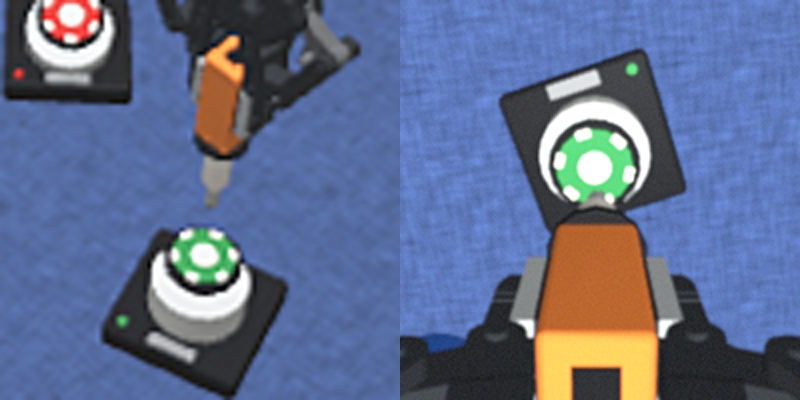

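Side crop has the tip at (210,206) directly above the green spot at (204,255). Wrist crop has the spot at (594,167), within 1.5 px of the prediction. Lowering slowly.

```bash
python3 -m crank '[{"delta_rot":[0,0,0],"xyz":[0.0015,-0.001,0.012],"fingers":1},{"delta_rot":[0,0,0],"xyz":[0.0015,-0.001,0.025],"fingers":1},{"delta_rot":[0,0,0],"xyz":[0.0015,-0.001,0.034],"fingers":1},{"delta_rot":[0,0,0],"xyz":[0.0015,-0.001,0.040],"fingers":1},{"delta_rot":[0,0,0],"xyz":[0.0015,-0.001,0.043],"fingers":1},{"delta_rot":[0,0,0],"xyz":[0.0015,-0.001,0.045],"fingers":1},{"delta_rot":[0,0,0],"xyz":[0.0015,-0.001,0.047],"fingers":1},{"delta_rot":[0,0,0],"xyz":[0.0015,-0.001,0.049],"fingers":1},{"delta_rot":[0,0,0],"xyz":[0.0015,-0.001,0.049],"fingers":1}]'
python3 -m crank '[{"delta_rot":[0,0,0],"xyz":[0,0,0.001],"fingers":1},{"delta_rot":[0,0,0],"xyz":[0,0,0.002],"fingers":1},{"delta_rot":[0,0,0],"xyz":[0,0,0.002],"fingers":1}]'
```

```text
t: 7.8
eef_pos: [0.4812, -0.3143, 0.1464]
tool_rot: [0.0, 0.053, 0.999, 0.0]
contact_force: [-0.8, 0.8, 1.5]
gripper_width: 0.279
grasp_force: 41.8
t: 8.1
eef_pos: [0.4814, -0.3144, 0.1444]
tool_rot: [0.0, 0.053, 0.999, -0.0]
contact_force: [-0.9, -0.5, 2.8]
gripper_width: 0.28
grasp_force: 41.9
```

```bash
python3 -m crank '[{"delta_rot":[0,0,0],"xyz":[0,0,0.001],"fingers":1},{"delta_rot":[0,0,0],"xyz":[0,0,0.002],"fingers":1},{"delta_rot":[0,0,0],"xyz":[0,0,0.002],"fingers":1},{"delta_rot":[0,0,0],"xyz":[0,0,0.002],"fingers":1},{"delta_rot":[0,0,0],"xyz":[0,0,0.002],"fingers":1}]'
python3 - <<'E'
from h import *
C={n:viewer.read_camera(n) for n in('side','wrist')}
for i in range(8):
    viewer.read_camera('side');p,r,o=toolpose();print(p.round(4),o['contact_force'].round(2))
tip=p+r.apply([0,0,.08]);print(tip)
a=cv2.resize(C['side']['img'][235:285,302:352,::-1],(400,400),interpolation=cv2.INTER_CUBIC)
b=cv2.resize(C['wrist']['img'][140:240,206:306,::-1],(400,400),interpolation=cv2.INTER_CUBIC)
cv2.imwrite('pics/green2.png',np.hstack([a,b]))
E
```

```text
t: 8.6
eef_pos: [0.4813, -0.3144, 0.1424]
tool_rot: [0.0, 0.053, 0.999, -0.0]
contact_force: [-1.3, -0.1, 4.8]
gripper_width: 0.277
grasp_force: 42.0
[ 0.4813 -0.3144  0.1424] [-0.9   0.17  3.01]
[ 0.4813 -0.3144  0.1423] [-1.17 -0.01  3.01]
[ 0.4813 -0.3144  0.1423] [-1.07 -0.41  3.64]
[ 0.4813 -0.3144  0.1423] [-0.53 -0.53  4.23]
[ 0.4813 -0.3144  0.1423] [-0.86 -0.28  2.97]
[ 0.4813 -0.3144  0.1423] [-1.14  0.1   3.8 ]
[ 0.4813 -0.3144  0.1423] [-0.45 -0.04  2.76]
[ 0.4813 -0.3144  0.1423] [-0.68 -0.61  3.14]
[ 0.48127181 -0.31441559  0.06232326]
```

View pics/green2.png

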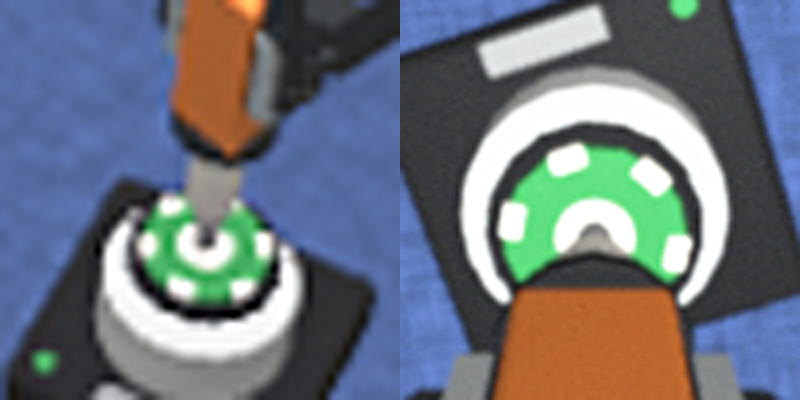

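The tip sits on the green white spot (side crop (208,240), wrist crop (595,232)) with about 3.5 N, steady for over 0.4 s. Lifting off and heading for red.

```bash
python3 -m crank '[{"delta_rot":[0,0,0],"xyz":[0,0,-0.006],"fingers":1},{"delta_rot":[0,0,0],"xyz":[0,0,-0.02],"fingers":1},{"delta_rot":[0,0,0],"xyz":[0,0,-0.05],"fingers":1},{"delta_rot":[0,0,0],"xyz":[0,0,-0.08],"fingers":1},{"delta_rot":[0,0,0],"xyz":[0,0,-0.08],"fingers":1},{"delta_rot":[0,0,0],"xyz":[0,0,-0.08],"fingers":1}]'
cat >> h.py <<'E'
def goal(spot,n,stand,L=.08):
    p,r,o=toolpose(); n=np.array(n)/np.linalg.norm(n)
    z=r.apply([0,0,1]); ax=np.cross(z,-n); a=np.arctan2(np.linalg.norm(ax),z@-n); rv=ax/np.linalg.norm(ax)*a
    tgt=np.array(spot)+n*(stand+L)
    print('tcp',p.round(4),'tgt',tgt.round(4),'xyz tool',r.inv().apply(tgt-p).round(4),'rot deg',np.degrees(r.inv().apply(rv)).round(2),'q',o['q'].round(2),'t',o['t'],'F',o['contact_force'].round(2))
N=(-.2647,-.2166,.9397)
E
python3 -c "
from h import *
goal((.590,-.1258,.064),N,.035)"
```

```text
t: 9.7
eef_pos: [0.4814, -0.3142, 0.2232]
tool_rot: [0.001, 0.053, 0.999, -0.0]
contact_force: [0.6, 1.1, -0.5]
gripper_width: 0.278
grasp_force: 41.5
tcp [ 0.4814 -0.3142  0.2232] tgt [ 0.5596 -0.1507  0.1721] xyz tool [-0.0603  0.1709  0.0512] rot deg [-14.23 -13.97  -0.  ] q [ 0.13  0.34  0.43  1.83 -0.16  1.01  2.09] t 9.7 F [ 0.64  1.07 -0.51]
```

```bash
python3 -m crank '[{"delta_rot":[-2,-2,0],"xyz":[-0.01,0.03,0],"fingers":1},{"delta_rot":[-6,-6,0],"xyz":[-0.025,0.07,0],"fingers":1},{"delta_rot":[-10,-10,0],"xyz":[-0.04,0.11,0],"fingers":1},{"delta_rot":[-14.2,-14,0],"xyz":[-0.055,0.15,0],"fingers":1},{"delta_rot":[-14.2,-14,0],"xyz":[-0.06,0.171,0.01],"fingers":1},{"delta_rot":[-14.2,-14,0],"xyz":[-0.06,0.171,0.03],"fingers":1},{"delta_rot":[-14.2,-14,0],"xyz":[-0.06,0.171,0.045],"fingers":1},{"delta_rot":[-14.2,-14,0],"xyz":[-0.06,0.171,0.051],"fingers":1},{"delta_rot":[-14.2,-14,0],"xyz":[-0.06,0.171,0.051],"fingers":1},{"delta_rot":[-14.2,-14,0],"xyz":[-0.06,0.171,0.051],"fingers":1}]'
python3 - <<'E'
from h import *
goal((.590,-.1258,.064),N,.035)
C={n:viewer.read_camera(n) for n in('side','wrist')}
p,r,o=toolpose();tip=p+r.apply([0,0,.08])
for n,c in C.items():print(n,'tip',proj(c,tip).round(1),'spot',proj(c,[.590,-.1258,.064]).round(1))
a=cv2.resize(C['side']['img'][150:250,247:347,::-1],(400,400),interpolation=cv2.INTER_CUBIC)
b=cv2.resize(C['wrist']['img'][120:240,196:316,::-1],(400,400),interpolation=cv2.INTER_CUBIC)
cv2.imwrite('pics/red1.png',np.hstack([a,b]))
E
```

```text
t: 10.7
eef_pos: [0.5591, -0.1514, 0.1715]
tool_rot: [0.128, 0.053, 0.983, 0.117]
contact_force: [-0.2, 0.4, -1.1]
gripper_width: 0.281
grasp_force: 41.4
tcp [ 0.5591 -0.1514  0.1715] tgt [ 0.5596 -0.1507  0.1721] xyz tool [-0.0005  0.0008 -0.0003] rot deg [-0.06 -0.03 -0.  ] q [ 0.13  0.33  0.23  2.01 -0.58  0.71  2.23] t 10.7 F [-0.25  0.43 -1.13]
side tip [295.1 197.7] spot [294.3 202.8]
wrist tip [255.3 201.2] spot [255.8 190. ]
```

View pics/red1.png

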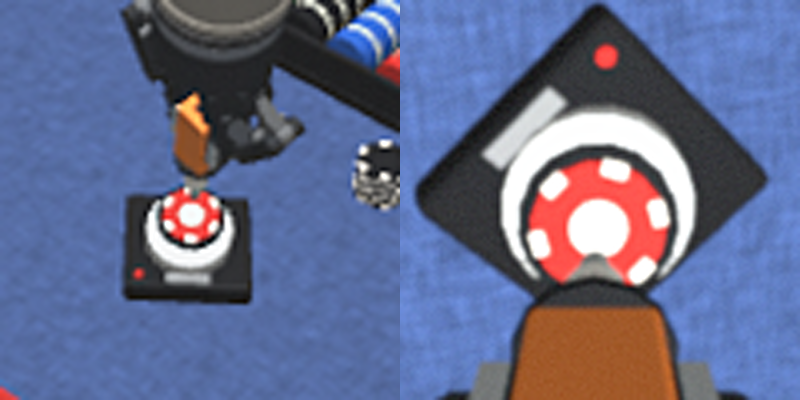

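Wrist crop has the red spot at (598,227), 2 px above the prediction, so I'll nudge by 1 mm. The wand is aligned with the housing. Approaching along the normal.

```bash
python3 -m crank '[{"delta_rot":[0,0,0],"xyz":[0.001,0.0005,0.01],"fingers":1},{"delta_rot":[0,0,0],"xyz":[0.001,0.0005,0.02],"fingers":1},{"delta_rot":[0,0,0],"xyz":[0.001,0.0005,0.027],"fingers":1},{"delta_rot":[0,0,0],"xyz":[0.001,0.0005,0.030],"fingers":1},{"delta_rot":[0,0,0],"xyz":[0.001,0.0005,0.032],"fingers":1},{"delta_rot":[0,0,0],"xyz":[0.001,0.0005,0.034],"fingers":1},{"delta_rot":[0,0,0],"xyz":[0.001,0.0005,0.036],"fingers":1},{"delta_rot":[0,0,0],"xyz":[0.001,0.0005,0.037],"fingers":1},{"delta_rot":[0,0,0],"xyz":[0.001,0.0005,0.037],"fingers":1}]'
python3 - <<'E'
from h import *
goal((.590,-.1258,.064),N,0)
F=[]
for i in range(6):
    c=viewer.read_camera('side' if i<5 else 'wrist');F.append(toolpose()[2]['contact_force'])
print(np.mean(F,0).round(2),'along n',(np.mean(F,0)@N).round(2))
E
```

```text
t: 11.7
eef_pos: [0.5677, -0.142, 0.1365]
tool_rot: [0.128, 0.052, 0.984, 0.117]
contact_force: [-1.8, 1.1, 1.9]
gripper_width: 0.274
grasp_force: 41.9
tcp [ 0.5677 -0.142   0.1365] tgt [ 0.5688 -0.1431  0.1392] xyz tool [-0.0019 -0.0003 -0.0025] rot deg [-0.03 -0.06  0.  ] q [ 0.14  0.38  0.2   2.02 -0.63  0.65  2.27] t 11.7 F [-1.83  1.12  1.87]
[-2.61  0.29  2.03] along n 2.54
```

```bash
python3 -m crank '[{"delta_rot":[0,0,0],"xyz":[0,0,0.001],"fingers":1},{"delta_rot":[0,0,0],"xyz":[0,0,0.002],"fingers":1},{"delta_rot":[0,0,0],"xyz":[0,0,0.003],"fingers":1},{"delta_rot":[0,0,0],"xyz":[0,0,0.003],"fingers":1},{"delta_rot":[0,0,0],"xyz":[0,0,0.003],"fingers":1}]'
python3 - <<'E'
from h import *
goal((.590,-.1258,.064),N,0)
F=[];C={}
for i in range(8):
    n='side' if i%2 else 'wrist';C[n]=viewer.read_camera(n);F.append(toolpose()[2]['contact_force'])
print(np.mean(F,0).round(2),'along n',(np.mean(F,0)@N).round(2))
p,r,o=toolpose();tip=p+r.apply([0,0,.08]);print(tip,[proj(c,tip).round(1) for c in C.values()])
a=cv2.resize(C['side']['img'][180:230,270:320,::-1],(400,400),interpolation=cv2.INTER_CUBIC)
b=cv2.resize(C['wrist']['img'][150:230,216:296,::-1],(400,400),interpolation=cv2.INTER_CUBIC)
cv2.imwrite('pics/red2.png',np.hstack([a,b]))
E
```

```text
t: 12.5
eef_pos: [0.5687, -0.1415, 0.1336]
tool_rot: [0.128, 0.052, 0.984, 0.117]
contact_force: [-2.6, 0.8, 3.3]
gripper_width: 0.275
grasp_force: 42.0
tcp [ 0.5687 -0.1415  0.1336] tgt [ 0.5688 -0.1431  0.1392] xyz tool [-0.0016 -0.0002 -0.0056] rot deg [-0.04 -0.04 -0.  ] q [ 0.14  0.39  0.19  2.02 -0.64  0.64  2.28] t 12.5 F [-2.61  0.84  3.26]
[-2.53 -0.48  3.65] along n 4.2
[ 0.58982989 -0.12418822  0.05842926] [array([255.2, 201. ]), array([293.7, 204. ])]
```

View pics/red2.png

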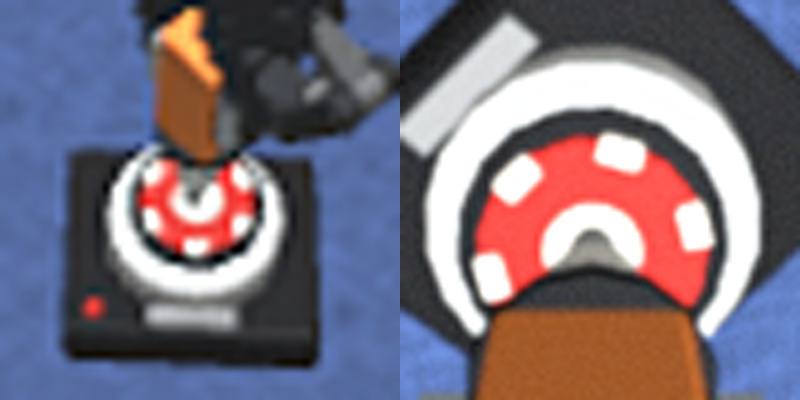

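Tip is within the red white spot (side crop (195,190), wrist crop (592,235), near the spot's centre). Force along the normal is about 4.2 N, close to the half-way value, and the arm is still. Handing in.

```bash
python3 -c "
from station import job
print(job.hand_in())"
```

```text
the job is handed in; nothing more can be done
None
```

I handed the job in with the wand held square on the red chip's white spot at about 4 N (near half way down by the spring figures), after pressing the green chip's spot at about 3.5 N; hand-in returned no verdict.

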